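# Clamp the top board onto a clock stand

### The arm

A 6-joint arm with a two-finger parallel gripper is mounted at the origin on the work surface. World frame = base frame: x ahead of the robot, y to its left, z up, the work surface at z = 0. Lengths are in m, angles in rad, forces in N, time in s.
With the tool pointing down it reaches from about 0.275 to 0.875 m from the base axis. Payload 12.5 kg.
Tool frame: the origin (TCP) lies on the centre line of the jaws, within the pads' length; the fingertips stand r.finger_overhang ahead of it and the grasp point (between the pads) lies 3 mm ahead of it (r.finger_overhang is the distance from the TCP to the fingertips, in m); z points along the fingers, y is the line along which they close (so a half turn about z gives the same grasp; the last joint's range is limited). The gripper opens to 85 mm and grips with 20 to 120 N. Pads are 22 mm wide; open, the fingers measure 114 mm over their backs; the gripper's body (76 mm by 85 mm) begins 54 mm behind the grasp point. The pads swing forward as they close: fully open they stand 13 mm farther back than shut.
Start: joints at [-1.318, 0.351, 1.652, -0, 1.139, -0.085], TCP at [0.182, -0.519, 0.253] pointing down, gripper open.
Joint ranges: [-2.75, 2.75], [-0.79, 2.1], [0.01, 2.65], [-1.57, 4.71], [0.07, 3.14], [-2.87, 2.87]. Speed limits (rad/s): [2.22, 2.22, 2.79, 3.14, 3.14, 3.14].

### API

Orientations are given as a unit quaternion [x, y, z, w].
In Python, from cell import r, optics gives the robot as it stands. The module is installed in compiled form; this text tells all that it offers. Calls block until the motion is done:
- r.move_to(position, orientation): joint-space move of the TCP to a pose.
- r.move_linear(position, rot=None, vel=0.15): straight line of the TCP; rot=None keeps the orientation; vel is the mean speed in m/s.
- r.set_joints(angles): joint-space move.
- r.set_gripper(opening, squeeze=None): opening from 0.0 (shut) to 1.0 (fully open); squeeze is the grip in N (None keeps the last); returns when the fingers have stopped.
- r.sleep(seconds).
- r.inverse_kinematics(position, orientation): joint angles nearest the present ones, or None.
- optics.get_image(name): name is "scene" or "top"; returns a dict with "pixels" (420x560x3 uint8, red, green, blue), "depth" (420x560 float32, m along the optical axis (not along the pixel's ray), 0 where there is no reading), "fx", "fy", "cx", "cy" (pixels), "camera_from_world" (4x4, takes a point from world to camera coordinates). Camera axes: x right, y down, z forward; pixel columns grow to the right and rows downward; lengths in m; the calibration is good to about 2 mm. A picture is of the moment at which its call begins.
A pose or a line that the arm cannot do raises r.PlanningError and nothing moves.
- r.hand_in(): hands the job in; it is judged then, once.
Readings, each from a call of its own:
- r.current_t(): time.
- r.current_q(): joint angles.
- r.current_qvel(): joint speeds.
- r.current_effort(): joint torques, N m.
- r.current_tool_pos(): TCP position.
- r.current_ee_rot(): TCP orientation.
- r.current_contact_force(): force on the tool from outside, world axes, zero at the start.
- r.current_torque(): the same for the moment, N m.
- r.current_opening(): opening from 0.0 (shut) to 1.0 (fully open).
- r.current_finger_force(): force on a finger pad.
Only numpy, scipy, OpenCV 4.12 (cv2) and the standard library are available. Lean on these libraries where they do the work, as an engineer would, in place of code of your own. Each camera call takes 0.05 s, during which the arm holds its last target. There are 200 camera calls.

### The job

The little clock stand in the jig on the bedside chest is missing its top board, which stands on edge in the slotted wooden stand. Throw the toggle clamp's handle fully back, fit the board flat over both pins so that it rests flush on the pedestal, and only then throw the handle over centre to its fully upright stop so that the clamp holds the board down. Leave the clock, the potted plant and the mug standing where they are.

Things in the scene. Friction and masses are not known exactly. Their poses are not given: they have to be found in the camera images.
- jig: Fixed plywood base, 15 mm thick, x -80 to 165, y +-50 mm, with a dark pedestal block (112 x 42 mm, top at z 41) and a toggle clamp. Origin on the table under the pedestal's centre; x along the pedestal toward the clamp, z up. Two steel pins, 8 mm diameter, at x -42 and +42, y 0, stand 18 mm above the block, top 4 mm tapered. Clamp's block and cheeks: x 78 to 154, y +-23, up to z 97 mm.
- seat (a point): Where the centre of the seated board must be: on the jig's z axis, 48 mm above the jig's origin (7 mm above the pedestal). Axes as jig.
- clamp_handle (a joint): Handle angle, rad: 0 = upright at its stop, clamp locked; grows as the handle is thrown back, away from the pedestal toward jig +x, to the stop at 1.3 (fully open). Dead centre is at 0.045; below it the clamp is locked. A linkage swings the clamp arm with it. It stays where it is left; moving it takes a few N at the grip.
- handle_pivot (a point): Handle's hinge point, at jig x 139, y 0, z 86 mm; the hinge axis is the jig's y. Axes as jig.
- handle_grip (a point): Point to hold on the handle's black rubber grip, 85 mm from handle_pivot along the handle (straight above the pivot when the angle is 0). The grip is a round bar 16 mm in diameter, from 50 to 108 mm from the pivot. Site z points along the handle to its end, y is the hinge axis.
- clamp_arm: Steel clamp arm, 12 mm wide, hinged at jig x 92, z 78 mm (its origin). Locked, it lies level toward jig -x and its round rubber pad (20 mm), 80 mm from the hinge, presses the board at jig x 12 mm. With the handle fully back it stands about vertical, its end about 170 mm above the table. Axes as the jig's when locked.
- board: Loose dark wooden top board, 124 x 50 x 14 mm, 50 to 100 g, with two 10 mm through holes on its long centre line, 42 mm either side of the middle. Origin at its centre; x along the 124 mm, y through the thickness, z along the 50 mm width. Starts on a long edge in the stand's slot, z up. Either face up and either end round will fit.
- stand: Fixed light wooden stand, base 150 x 60 x 10 mm, with two walls 110 mm long, 8 mm thick, tops at z 28 mm, that leave a 16 mm slot along the stand's x. Slot floor at z 10 mm, so the board's upper 32 mm is free above the walls. Origin on the table under its centre.
- clock: Bystander: round black alarm clock, 100 mm across, 35 mm thick, 108 mm tall. Origin at its underside.
- plant: Bystander: small plant in a white pot 60 x 60 x 65 mm, about 160 mm tall. Origin at its underside.
- mug: Bystander: white mug, 80 mm across, 90 mm tall. Origin at its underside.
Things that resemble listed ones, but are neither listed nor needed, are in the scene too. Of the things that look like the board, the largest one is meant.

How it is judged:
On the way, in this order (a step that is already met when the one before it is completed fails the run):
1. the clamp handle is thrown fully back (value of joint clamp_handle above 1.15 rad), for 0.1 s.
2. the board rests flush over both pins while the clamp is still open (horizontal distance between board and seat below 0.003 m and z of board in the frame of seat between -0.002 and 0.002 m and angle between the y axis of board and the z axis of jig, either way round below 0.035 rad and angle between the x axis of board and the x axis of jig, either way round below 0.06 rad and value of joint clamp_handle above 0.9 rad), for 0.2 s.
At the end, for the whole second after the job is handed in: The board rests flush on the pedestal over both pins (centre within 3 mm sideways, 2 mm in height; face within 2 degrees, length within 3.4 degrees of the jig's), the handle is at its upright stop past centre (under 0.03 rad), and the pad presses the board with over 0.8 N (horizontal distance between board and seat below 0.003 m and z of board in the frame of seat between -0.002 and 0.002 m and angle between the y axis of board and the z axis of jig, either way round below 0.035 rad and angle between the x axis of board and the x axis of jig, either way round below 0.06 rad and value of joint clamp_handle below 0.03 rad and contact force between clamp_arm and board above 0.8 N and linear speed of board below 0.01 m/s); the robot touches nothing.
It fails at once if the clock is shoved more than 25 mm or tipped (distance of clock from where it was at the start of the episode above 0.025 m or angle between clock's own z axis and vertical above 0.3 rad).
It fails at once if the plant is shoved more than 25 mm or tipped (distance of plant from where it was at the start of the episode above 0.025 m or angle between plant's own z axis and vertical above 0.3 rad).
It fails at once if the mug is shoved more than 25 mm or tipped (distance of mug from where it was at the start of the episode above 0.025 m or angle between mug's own z axis and vertical above 0.3 rad).
It also fails if it takes over 72 s, if anything falls off the work surface, if the arm or the gripper's body presses on something with over 40 N, if the wrist force passes 120 N, or if a joint passes its speed limit or range.

## Working session

There is one attempt and no reset: what is moved stays moved. The work goes in short steps, each a Python script; the robot and the scene stay as the last script left them, time stands still between calls to the robot, and variables do not carry over. Pictures are saved under pics/ and viewed, at most 10 in all, crops included, and the job is handed in when it is done.

```bash
mkdir -p pics; cat > h.py <<'E'
import numpy as np, cv2
from cell import r, optics
def grab(n):
    d=optics.get_image(n); T=np.array(d["camera_from_world"]); d["T"]=np.linalg.inv(T); return d
def world(d):
    h,w=d["depth"].shape; v,u=np.mgrid[:h,:w]; z=d["depth"]
    p=np.stack([(u-d["cx"])/d["fx"]*z,(v-d["cy"])/d["fy"]*z,z],-1)
    P=p@d["T"][:3,:3].T+d["T"][:3,3]; P[z==0]=np.nan; return P
def ray(d,uv,h):
    c=d["T"][:3,3]; k=d["T"][:3,:3]@np.array([(uv[0]-d["cx"])/d["fx"],(uv[1]-d["cy"])/d["fy"],1]); return c+k*(h-c[2])/k[2]
def proj(d,P):
    p=np.linalg.inv(d["T"])@np.append(P,1); return np.array([p[0]/p[2]*d["fx"]+d["cx"],p[1]/p[2]*d["fy"]+d["cy"]])
E
python3 - <<'E'
from h import *
import pickle
for n in("scene","top"):
    d=grab(n); pickle.dump(d,open(n+".pkl","wb")); cv2.imwrite(f"pics/{n}0.png",d["pixels"][...,::-1]); print(n,d["T"].round(3).tolist(),d["fx"],(d["depth"]==0).mean())
print(r.finger_overhang,r.current_t(),r.current_opening(),r.current_ee_rot())
E
```

```text
scene [[0.751, 0.572, -0.329, 0.85], [0.66, -0.66, 0.359, -0.352], [-0.011, -0.487, -0.873, 0.873], [0.0, 0.0, 0.0, 1.0]] 381.2225838615507 0.0038860544217687075
top [[0.154, -0.965, 0.213, 0.405], [-0.988, -0.151, 0.029, -0.074], [0.004, -0.215, -0.977, 0.933], [0.0, 0.0, 0.0, 1.0]] 380.3366906770798 0.0040178571428571425
0.022 0.1 1.0024719210207187 [ 9.85769464e-01  1.68101977e-01 -5.45290320e-05 -5.35159024e-04]
```

View pics/scene0.png

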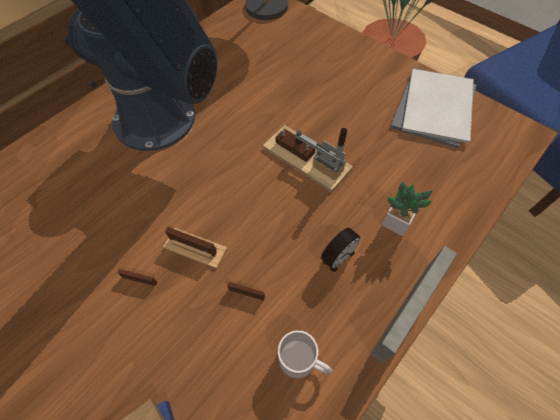

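View pics/top0.png

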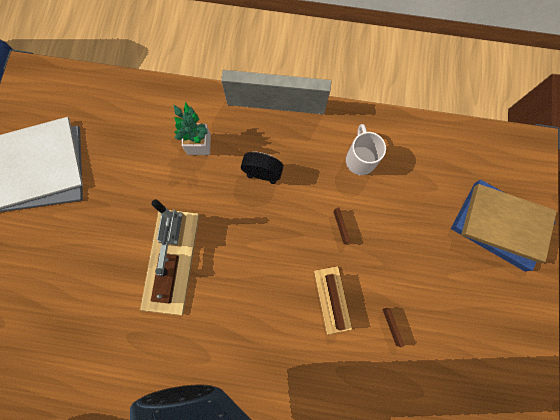

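Board look-alikes: scene (190,241), in the light stand's slot; (137,277) and (246,291), small, loose on the table. The one in the stand fits, because it is the largest and stands in the slot. I'll check this in an enlarged crop and measure.

```bash
cat > m.py <<'E'
from h import *
import pickle
ims=[]
for n,b in(("scene",[(225,110,375,200),(110,215,275,310)]),("top",[(125,185,215,325),(300,190,425,355)])):
    d=pickle.load(open(n+".pkl","rb")); P=world(d); px=d["pixels"]; hsv=cv2.cvtColor(px,cv2.COLOR_RGB2HSV)
    for k,(a,c,e,f) in zip(("jig","stand"),b):
        cr=px[c:f,a:e]; s=min(400/cr.shape[1],300/cr.shape[0]); im=cv2.resize(cr,None,fx=s,fy=s,interpolation=cv2.INTER_CUBIC)
        o=np.zeros((300,400,3),np.uint8); o[:im.shape[0],:im.shape[1]]=im; ims.append(o)
        roi=np.zeros(px.shape[:2],bool); roi[c:f,a:e]=1
        light=roi&(hsv[...,2]>150)&(hsv[...,1]<150)&(P[...,2]>0.003)&(P[...,2]<.035)
        dark=roi&(hsv[...,2]<110)&(P[...,2]>.03)&(P[...,2]<.08)
        for nm,m in(("light",light),("dark",dark)):
            m=cv2.morphologyEx(m.astype(np.uint8),cv2.MORPH_OPEN,np.ones((2,2),np.uint8))
            cs,_=cv2.findContours(m,cv2.RETR_EXTERNAL,cv2.CHAIN_APPROX_NONE)
            q=P[m>0]; 
            if len(q)<5: print(n,k,nm,len(q)); continue
            rc=cv2.minAreaRect((q[:,:2]*1000).astype(np.float32))
            print(n,k,nm,len(q),"rect mm",np.round(rc[0],1),np.round(rc[1],1),round(rc[2],1),"z pct",np.nanpercentile(q[:,2],[5,25,50,75,95]).round(4))
cv2.imwrite("pics/crop1.png",np.vstack([np.hstack(ims[:2]),np.hstack(ims[2:])])[...,::-1])
E
python3 m.py
```

```text
scene jig light 423 rect mm [452.3 187.3] [240.8  97. ] 2.3 z pct [0.0067 0.0127 0.014  0.0153 0.0385]
scene jig dark 961 rect mm [458.2 208.7] [205.   85.6] 2.9 z pct [0.0284 0.0386 0.0414 0.0557 0.074 ]
scene stand light 227 rect mm [ 420.  -209.3] [146.7  59.9] 18.7 z pct [-0.0003  0.0076  0.0088  0.0101  0.0117]
scene stand dark 813 rect mm [ 463.3 -242.6] [343.7 105.9] 32.1 z pct [0.0261 0.0332 0.0368 0.0582 0.0607]
top jig light 2228 rect mm [446.2 186.6] [245.1  96.2] 2.5 z pct [0.0115 0.0139 0.0151 0.0164 0.0199]
top jig dark 1060 rect mm [452.6 177.6] [ 35.9 204.1] -83.9 z pct [0.0241 0.0396 0.0415 0.0474 0.0668]
top stand light 1068 rect mm [ 414.9 -213.3] [149.4  59.9] 21.0 z pct [0.0025 0.0094 0.0109 0.0142 0.0296]
top stand dark 697 rect mm [ 454.4 -243. ] [355.6 140. ] 33.4 z pct [0.0021 0.0354 0.0575 0.0605 0.0623]
```

View pics/crop1.png

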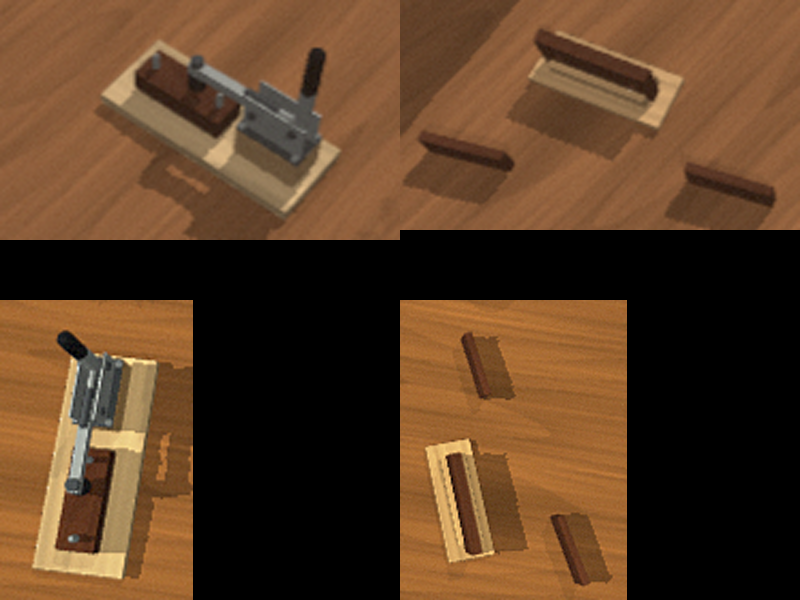

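The crop confirms it: the stand holds the largest dark board, and the two loose boards are smaller. The handle is tilted slightly back and the arm lies over the pedestal. Both pins show, at scene (283,133) and (307,147) and at top (159,297) and (167,259). Next I triangulate the pins, the board's top face and the handle grip.

```bash
cat >> h.py <<'E'
def tri(obs):
    A=np.zeros((3,3));b=np.zeros(3)
    L=[]
    for d,uv in obs:
        c=d["T"][:3,3]; k=d["T"][:3,:3]@np.array([(uv[0]-d["cx"])/d["fx"],(uv[1]-d["cy"])/d["fy"],1]); k/=np.linalg.norm(k)
        M=np.eye(3)-np.outer(k,k);A+=M;b+=M@c;L.append((M,c))
    p=np.linalg.solve(A,b); return p,[np.linalg.norm(M@(p-c)) for M,c in L]
E
cat > m2.py <<'E'
from h import *
import pickle
D={n:pickle.load(open(n+".pkl","rb")) for n in("scene","top")}
def blob(d,uv,w,f):
    u,v=map(int,uv); a=d["pixels"][v-w:v+w+1,u-w:u+w+1]; h=cv2.cvtColor(a,cv2.COLOR_RGB2HSV).astype(int)
    m=f(h).astype(np.uint8); n,l,s,c=cv2.connectedComponentsWithStats(m,connectivity=4); 
    i=1+np.argmin(np.linalg.norm(c[1:]-w,axis=1)-.02*s[1:,4]); return c[i]+[u-w,v-w],s[i],h
for nm,w,f,us,ut in(("pin1",6,lambda h:(h[...,1]<85)&(h[...,2]>75),(283,133),(159,297)),("pin2",6,lambda h:(h[...,1]<85)&(h[...,2]>75),(307,147),(168,258))):
    o=[]
    for n,uv in(("scene",us),("top",ut)):
        c,s,h=blob(D[n],uv,w,f); print(nm,n,c.round(2),s[2:]); o.append((D[n],c))
    print(nm,*[x.round(4) for x in tri(o)[:1]],np.round(tri(o)[1],4),[ray(d,c,.05).round(4) for d,c in o])
for n in D:
    d=D[n];P=world(d);hsv=cv2.cvtColor(d["pixels"],cv2.COLOR_RGB2HSV)
    print(n,"table z",np.nanmedian(P[180:230,(380 if n=="scene" else 240):(400 if n=="scene" else 300),2]).round(4))
    m=(abs(P[...,2]-.060)<.004)&(abs(P[...,0]-.42)<.1)&(abs(P[...,1]+.21)<.05)
    q=P[m];rc=cv2.minAreaRect((q[:,:2]*1000).astype(np.float32));print("board top",len(q),rc,q.mean(0).round(4))
    # grip
    m=(hsv[...,2]<70)&(P[...,2]>.12)&(abs(P[...,0]-.55)<.12)&(abs(P[...,1]-.19)<.06)
    q=P[m];c=q.mean(0);U,S,V=np.linalg.svd(q-c);t=(q-c)@V[0];print("grip",len(q),c.round(4),V[0].round(3),np.ptp(t).round(4),"px",np.argwhere(m).mean(0)[::-1])
E
python3 m2.py
```

```text
pin1 scene [283.  132.5] [ 3  6 18]
pin1 top [158.94 295.69] [ 5  4 16]
pin1 [0.3646 0.1861 0.0472] [0.0001 0.0001] [array([0.3662, 0.1844, 0.05  ]), array([0.3647, 0.1853, 0.05  ])]
pin2 scene [308.77 144.07] [11 10 61]
pin2 top [163.7  257.89] [ 7 13 46]
pin2 [0.4504 0.1924 0.058 ] [0.0019 0.0019] [array([0.4473, 0.1996, 0.05  ]), array([0.4498, 0.1931, 0.05  ])]
scene table z 0.0017
board top 296 ((414.273681640625, -211.76806640625), (125.16253662109375, 15.630730628967285), 19.566171646118164) [ 0.4159 -0.2117  0.0592]
grip 102 [0.552  0.1874 0.1693] [-0.001 -0.053 -0.999] 0.057 px [341.99019608 137.06862745]
top table z 0.0003
board top 374 ((414.508544921875, -210.96588134765625), (123.49269104003906, 14.61007308959961), 19.80365753173828) [ 0.4139 -0.2111  0.0603]
grip 105 [0.5456 0.1889 0.175 ] [-0.107 -0.08  -0.991] 0.0568 px [158.37142857 205.83809524]
```

```bash
cat >> h.py <<'E'
from scipy.spatial.transform import Rotation as Rn
def down(yaw,half=False):  # tool y at angle yaw+90deg, z down
    y=np.array([-np.sin(yaw),np.cos(yaw),0])*(-1 if half else 1); z=np.array([0,0,-1.]); return Rn.from_matrix(np.c_[np.cross(y,z),y,z]).as_quat()
def best(p,yaw):
    c=[(down(yaw,h),r.inverse_kinematics(p,down(yaw,h))) for h in(0,1)]; c=[x for x in c if x[1] is not None]
    return min(c,key=lambda x:abs(np.array(x[1])-r.current_q()).max())
YAW=np.radians(2.4); O=np.array([.407,.1873,0])
def J(x,y,z): return O+[x*np.cos(YAW)-y*np.sin(YAW),x*np.sin(YAW)+y*np.cos(YAW),z]
def arc(a): return J(.139+.085*np.sin(a),0,.086+.085*np.cos(a)+.003)
E
python3 - <<'E'
from h import *
import pickle
d=pickle.load(open("top.pkl","rb"));P=world(d)
for n,u,v,w in(("plant",192,128,28),("clock",262,166,28),("mug",366,152,30)):
    q=P[v-w:v+w,u-w:u+w].reshape(-1,3);q=q[q[:,2]>.03];print(n,np.nanpercentile(q,[2,98],axis=0).round(3).tolist())
for p in(J(.139,0,.3),arc(0),arc(1.3)): 
    q,s=best(p,YAW); print(p.round(3),q.round(3),None if s is None else np.round(s,2))
E
```

```text
plant [[0.721, 0.142, 0.034], [0.791, 0.215, 0.144]]
clock [[0.68, -0.043, 0.035], [0.718, 0.049, 0.109]]
mug [[0.738, -0.277, 0.032], [0.841, -0.201, 0.092]]
[0.546 0.193 0.3  ] [-0.021  1.     0.     0.   ] [ 0.26  0.36  1.52 -0.    1.26 -1.35]
[0.546 0.193 0.174] [-0.021  1.     0.     0.   ] [ 0.26  0.49  1.65 -0.    1.   -1.35]
[0.628 0.197 0.112] [-0.021  1.     0.     0.   ] [ 0.23  0.7   1.46 -0.    0.98 -1.38]
```

```bash
python3 - <<'E'
from h import *
q,s=best(J(.139,0,.3),YAW)
r.move_to(J(.139,0,.30),q); r.set_gripper(.6,30)
r.move_linear(arc(0.0),vel=.15); print("f",r.current_contact_force().round(1) if hasattr(r.current_contact_force(),'round') else r.current_contact_force())
r.set_gripper(0.0,30); print("op",r.current_opening(),r.current_finger_force(),np.round(r.current_contact_force(),1),r.current_t())
for a in np.linspace(.1,1.29,9):
    r.move_linear(arc(a),vel=.12); f=np.round(r.current_contact_force(),1); print(round(a,2),f,round(r.current_opening(),3))
    if np.linalg.norm(f)>60: break
print(r.current_t())
d=grab("scene"); cv2.imwrite("pics/s2.png",cv2.resize(d["pixels"][90:230,240:430,::-1],None,fx=4,fy=4))
E
```

```text
f [-0.7  0.1  0. ]
op 0.1759589908832611 29.67701554298401 [-1.1 -7.3  6.3] 4.75
0.1 [-1.8 -6.7  3.6] 0.177
0.25 [-1.  -7.1  0.8] 0.176
0.4 [ 1.3 -7.3  3.5] 0.177
0.55 [ 2.  -5.9  1.1] 0.177
0.7 [ 2.  -6.1  1.3] 0.18
0.84 [ 1.5 -6.   2.7] 0.178
0.99 [ 3.5 -6.5  2.7] 0.179
1.14 [ 4.2 -6.2  1.8] 0.176
1.29 [ 3.1 -6.2  2.5] 0.175
7.0667
```

View pics/s2.png

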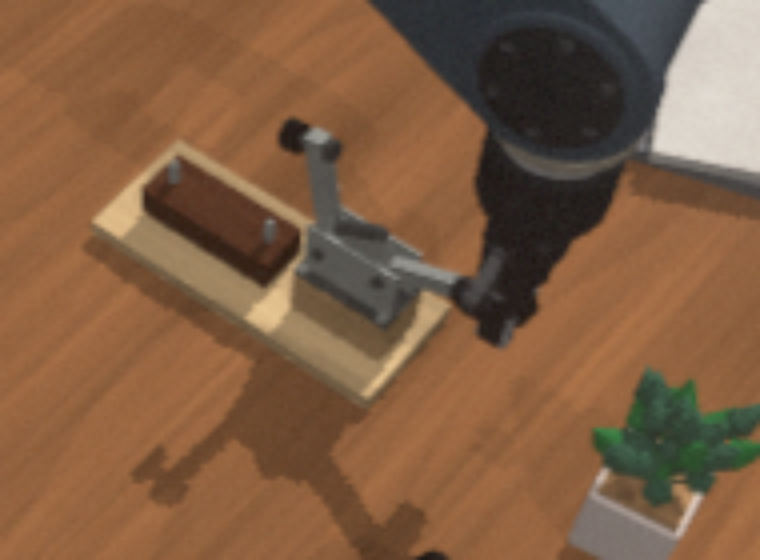

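The handle is back, the arm stands vertical, and both pins are free at scene (283,133) and (307,147). I'll release, move clear and re-measure the pins.

```bash
cat > pins.py <<'E'
from h import *
def pins(D):
    out=[]
    for nm,us,ut in(("pin1",(283,132),(159,296)),("pin2",(307,147),(167,258))):
        o=[]
        for n,uv in(("scene",us),("top",ut)):
            d=D[n];u,v=uv;w=6; a=d["pixels"][v-w:v+w+1,u-w:u+w+1].astype(float)
            g=np.clip(1.0*a[...,2]-.55*a[...,0],0,None)  # steel: blue comparable to red
            g[g<.35*g.max()]=0; n_,l,s,c=cv2.connectedComponentsWithStats((g>0).astype(np.uint8),connectivity=4)
            i=1+np.argmax([g[l==k].sum() for k in range(1,n_)]); g[l!=i]=0; vv,uu=np.mgrid[:13,:13]
            c=np.array([(g*uu).sum(),(g*vv).sum()])/g.sum()+[u-w,v-w]; o.append((d,c)); print(nm,n,c.round(2),s[i][2:])
        p,e=tri(o); print(p.round(4),np.round(e,4),[ray(d,c,.05).round(4) for d,c in o]); out.append(p)
    v=out[1]-out[0]; print("dist",np.linalg.norm(v[:2]),"yaw",np.degrees(np.arctan2(v[1],v[0])),"mid",(out[0]+out[1])/2); return out
E
python3 - <<'E'
from h import *
from pins import pins
import pickle
r.set_gripper(.5); r.move_linear(arc(1.29)+[0,0,.12],vel=.25)
by=np.radians(19.7); B=np.array([.4143,-.2113,0])
q,s=best(B+[0,0,.16],by); r.move_to(B+[0,0,.16],q)
print(r.current_t(),q)
D={n:grab(n) for n in("scene","top")}; pickle.dump(D,open("D2.pkl","wb")); pins(D)
P=world(D["top"]); hsv=cv2.cvtColor(D["top"]["pixels"],cv2.COLOR_RGB2HSV)
for n in D:
    P=world(D[n]);hsv=cv2.cvtColor(D[n]["pixels"],cv2.COLOR_RGB2HSV)
    m=(hsv[...,2]<70)&(P[...,2]>.085)&(P[...,0]>.56)&(P[...,0]<.68)&(abs(P[...,1]-.19)<.05);q=P[m];print(len(q),q.mean(0).round(4),q[:,0].min(),q[:,0].max(),q[:,2].min(),q[:,2].max())
E
```

```text
9.8333 [-0.17106936  0.98525899  0.          0.        ]
pin1 scene [283.03 132.34] [ 3  6 18]
pin1 top [158.58 295.96] [ 5  3 14]
[0.3638 0.187  0.0466] [0.0001 0.0001] [array([0.3659, 0.1849, 0.05  ]), array([0.3639, 0.1859, 0.05  ])]
pin2 scene [306.87 146.65] [ 3  5 13]
pin2 top [165.13 258.93] [ 5  3 13]
[0.4482 0.1901 0.0483] [0.0002 0.0002] [array([0.4491, 0.1892, 0.05  ]), array([0.448 , 0.1893, 0.05  ])]
dist 0.08440066241200858 yaw 2.055750853575463 mid [0.40600811 0.18853832 0.04742024]
123 [0.62   0.191  0.1197] 0.592043314880996 0.6456717474400502 0.10522795004356111 0.1302473818047024
168 [0.6163 0.1938 0.1203] 0.5706402498249883 0.6432952226612925 0.09866650877670913 0.13192445510665796
```

```bash
cat >> h.py <<'E'
def tilt(t,s=1,az=0):
    z=np.array([np.sin(t),0,-np.cos(t)]);y=s*np.array([np.cos(t),0,np.sin(t)]);return (Rn.from_euler("z",az)*Rn.from_matrix(np.c_[np.cross(y,z),y,z])).as_quat()
E
python3 - <<'E'
from h import *
t=np.radians(50); p=np.array([.38,-.02,.058*np.cos(t)+.007*np.sin(t)+.001])
opts=[(s,r.inverse_kinematics(p,tilt(t,s))) for s in(1,-1)]; print([(s,None if i is None else np.round(i,2)) for s,i in opts])
opts=[o for o in opts if o[1] is not None]
r.set_gripper(.6); B=np.array([.4143,-.2113,0])
r.move_linear(B+[0,0,.068],vel=.12); r.set_gripper(0,40); print("op",r.current_opening()*85,r.current_finger_force(),np.round(r.current_contact_force(),1),r.current_t())
r.move_linear(B+[0,0,.17],vel=.15); print(np.round(r.current_contact_force(),2),r.current_opening()*85)
if opts and r.current_opening()*85>10:
    s=min(opts,key=lambda o:abs(o[1]-np.array(r.current_q())).max())[0]; q=tilt(t,s)
    r.move_to(p+[0,0,.10],q); r.move_linear(p+[0,0,.004],vel=.12)
    d=grab("scene");cv2.imwrite("pics/s3.png",cv2.resize(d["pixels"][60:330,60:420,::-1],None,fx=2,fy=2)); print(r.current_t())
E
```

```text
[(1, None), (-1, array([-0.34,  0.75,  2.63,  2.85,  1.1 , -0.09]))]
op 13.061000607328063 40.04465997219086 [-0.2  0.1  6.1] 11.525
[ 0.49 -0.23 -0.69] 13.10463010159283Traceback (most recent call last):
  File "<stdin>", line 10, in <module>
cell.PlanningError: the arm cannot follow that straight line within its joint ranges
```

```bash
python3 - <<'E'
from h import *
print(np.round(r.current_q(),2),r.current_tool_pos(),r.current_t())
for td in(-50,-40,40):
  t=np.radians(td); z=.058*np.cos(t)+.007*abs(np.sin(t))+.001
  for x in(.40,.45,.5):
    for s in(1,-1):
      o=[r.inverse_kinematics(np.array([x,-.02,z+h]),tilt(t,s)) for h in(0,.1)]
      print(td,x,s,[None if i is None else np.round(i,2).tolist() for i in o])
E
```

```text
[-0.34  0.23  2.64  2.68  0.63  0.15] [ 0.38026699 -0.02004417  0.14369821] 14.6417
-50 0.4 1 [[-0.11, 0.85, 1.68, -0.09, 1.48, -0.07], [-0.11, 0.68, 1.68, -0.09, 1.65, -0.08]]
-50 0.4 -1 [None, None]
-50 0.45 1 [[-0.1, 0.9, 1.54, -0.08, 1.57, -0.07], [-0.1, 0.74, 1.54, -0.08, 1.73, -0.08]]
-50 0.45 -1 [None, None]
-50 0.5 1 [[-0.1, 0.97, 1.38, -0.07, 1.66, -0.07], [-0.1, 0.82, 1.39, -0.08, 1.81, -0.08]]
-50 0.5 -1 [None, None]
-40 0.4 1 [[-0.12, 0.75, 1.77, -0.08, 1.32, -0.07], [-0.12, 0.58, 1.76, -0.08, 1.5, -0.09]]
-40 0.4 -1 [None, None]
-40 0.45 1 [[-0.11, 0.81, 1.63, -0.07, 1.4, -0.07], [-0.11, 0.65, 1.62, -0.07, 1.57, -0.08]]
-40 0.45 -1 [None, None]
-40 0.5 1 [[-0.1, 0.87, 1.48, -0.07, 1.49, -0.07], [-0.1, 0.72, 1.47, -0.07, 1.64, -0.08]]
-40 0.5 -1 [None, None]
40 0.4 1 [None, [-0.27, 0.14, 2.51, 2.38, 0.26, -2.61]]
40 0.4 -1 [[-0.27, 0.54, 2.53, 2.85, 0.64, 0.03], [-0.27, 0.14, 2.51, 2.38, 0.26, 0.53]]
40 0.45 1 [None, [-0.23, 0.22, 2.4, 2.39, 0.21, -2.58]]
40 0.45 -1 [[-0.23, 0.55, 2.42, 2.85, 0.53, 0.08], [-0.23, 0.22, 2.4, 2.39, 0.21, 0.57]]
40 0.5 1 [None, [-0.19, 0.29, 2.28, 2.32, 0.17, -2.48]]
40 0.5 -1 [[-0.19, 0.57, 2.3, 2.84, 0.43, 0.12], [-0.19, 0.29, 2.28, 2.32, 0.17, 0.67]]
```

```bash
cat > lay.py <<'E'
from h import *
t=np.radians(-50); q=tilt(t,1); p=np.array([.45,-.02,.058*np.cos(t)+.007*abs(np.sin(t))+.001])
r.set_joints([-.34,-.15,1.9,2.68,.63,.15]); r.set_joints([-.1,.2,1.54,-.08,1.73,-.08])
print(r.current_tool_pos().round(3),r.current_t(),r.current_opening()*85)
r.move_to(p+[0,0,.1],q); r.move_linear(p+[0,0,.003],vel=.12); print(r.current_t(),np.round(r.current_contact_force(),1),np.round(r.current_q(),2))
d=grab("scene");cv2.imwrite("pics/s3.png",cv2.resize(d["pixels"][60:330,60:420,::-1],None,fx=2,fy=2))
E
python3 lay.py
```

```text
[ 0.444 -0.017  0.393] 19.1667 12.787702889692795
21.1 [ 0.4 -0.4 -0. ] [-0.1   0.9   1.54 -0.08  1.58 -0.07]
```

View pics/s3.png

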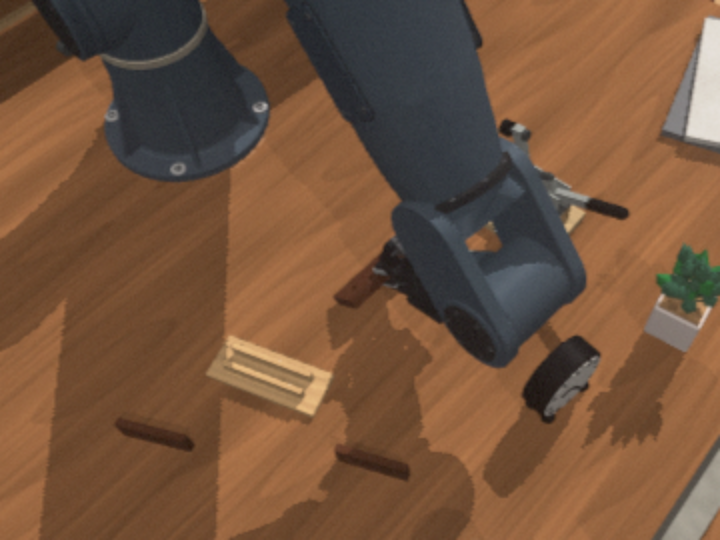

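The board is held tilted at about 50°, its lower edge just above the clear table, and the clock is untouched. Now I release it, back off a short way, move clear and locate the board lying flat.

```bash
cat > findb.py <<'E'
from h import *
def findb(D,zlo=.008,zhi=.020,c=(.41,-.02),w=.12,h=.014):
    res=[]
    for n in D:
        d=D[n];P=world(d);hsv=cv2.cvtColor(d["pixels"],cv2.COLOR_RGB2HSV)
        m=(P[...,2]>zlo)&(P[...,2]<zhi)&(abs(P[...,0]-c[0])<w)&(abs(P[...,1]-c[1])<w-.01)&(hsv[...,2]<115)
        m=cv2.morphologyEx(m.astype(np.uint8),cv2.MORPH_OPEN,np.ones((3,3),np.uint8))
        k,l,s,_=cv2.connectedComponentsWithStats(m); m=(l==1+np.argmax(s[1:,4])).astype(np.uint8)
        cs=cv2.findContours(m,cv2.RETR_EXTERNAL,cv2.CHAIN_APPROX_NONE)[0][0][:,0]
        q=np.array([ray(d,x,h)[:2]*1000 for x in cs],np.float32); rc=cv2.minAreaRect(q)
        # holes: wood-coloured spots enclosed in mask
        cc,hi=cv2.findContours(m,cv2.RETR_CCOMP,cv2.CHAIN_APPROX_NONE)
        hl=[ray(d,x[:,0].mean(0),h)[:2].round(4).tolist() for x,y in zip(cc,hi[0]) if y[3]>=0]
        print(n,np.round(rc[0],1),np.round(rc[1],1),round(rc[2],1),"z",np.nanmedian(P[m>0][:,2]).round(4),"holes",hl); res.append(rc)
    return res
E
cat > rel.py <<'E'
from h import *
from findb import findb
import pickle
t=np.radians(-50); p=r.current_tool_pos(); b=np.array([np.sin(-t),0,np.cos(t)])
r.move_linear(p-[0,0,.003],vel=.1); r.set_gripper(.30); print("z",np.round(r.current_contact_force(),1))
r.move_linear(p+.045*b,vel=.1); r.move_linear(p+.045*b+[0,0,.12],vel=.3)
qd,s=best(np.array([.45,-.26,.30]),np.pi/2); print(np.round(s,2)); r.move_to(np.array([.45,-.26,.30]),qd)
D={n:grab(n) for n in("scene","top")}; pickle.dump(D,open("D3.pkl","wb")); print(r.current_t())
cv2.imwrite("pics/s4.png",np.hstack([cv2.resize(D["scene"]["pixels"][110:310,130:380,::-1],(400,320)),cv2.resize(D["top"]["pixels"][150:390,110:410,::-1],(400,320))]))
findb(D)
E
python3 rel.py
```

```text
z [ 0.4 -0.2 -0.4]
[-0.61  0.25  1.67 -0.    1.22 -0.61]
23.975
scene [437.2 -21.6] [124.6  52.5] 89.9 z 0.013 holes [[0.4364, -0.0641], [0.4356, 0.0195]]
top [435.  -20.2] [123.3  49.6] 90.0 z 0.0143 holes [[0.4222, -0.0237], [0.4305, -0.0464], [0.4302, -0.0139], [0.4383, -0.0629], [0.4445, -0.0441], [0.4439, -0.0104], [0.4424, 0.0063]]
```

View pics/s4.png

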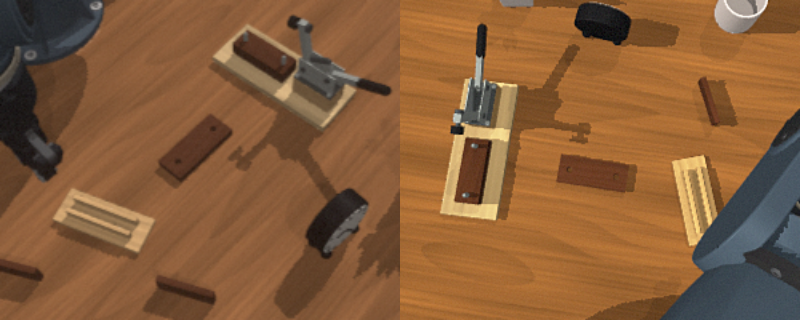

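The board lies flat and whole at scene (195,147) in the crop, centre about (0.436, -0.021), both holes visible, and everything else is undisturbed. Next: regrasp it across its width, carry it over the jig and lower it under force watch.

```bash
sed -i 's/^YAW=.*/YAW=np.radians(2.2); O=np.array([.4064,.1876,0])/' h.py; cat > regrasp.py <<'E'
from h import *
from findb import findb
import pickle
C=np.array([.4361,-.0212,0]); qd,s=best(C+[0,0,.12],np.pi/2)
r.set_gripper(.85); r.move_to(C+[0,0,.12],qd); r.move_linear(C+[0,0,.024],vel=.12)
print("touch",np.round(r.current_contact_force(),1)); r.set_gripper(0,40); print("op",r.current_opening()*85,r.current_finger_force(),r.current_t())
r.move_linear(C+[0,0,.16],vel=.15); print(np.round(r.current_contact_force(),2))
q,s=best(J(0,0,.16),YAW); print(np.round(s,2)); r.move_to(J(0,0,.16),q); r.move_linear(J(0,0,.087),vel=.12)
D={n:grab(n) for n in("scene","top")}; pickle.dump(D,open("D4.pkl","wb")); print(r.current_t(),r.current_tool_pos(),np.round(r.current_contact_force(),2))
cv2.imwrite("pics/s5.png",np.hstack([cv2.resize(D["scene"]["pixels"][100:220,230:380,::-1],(400,320)),cv2.resize(D["top"]["pixels"][190:340,110:260,::-1],(400,400))[:320]]))
E
python3 regrasp.py
```

```text
touch [-0.6 -1.1  0.8]
op 48.52436979749289 40.287893414497375 26.9417
[-0.98  0.42 -0.65]
[ 0.33  0.3   2.   -0.    0.84 -1.28]
29.9 [0.40688306 0.18766717 0.08772078] [-0.45 -0.73 -0.33]
```

View pics/s5.png

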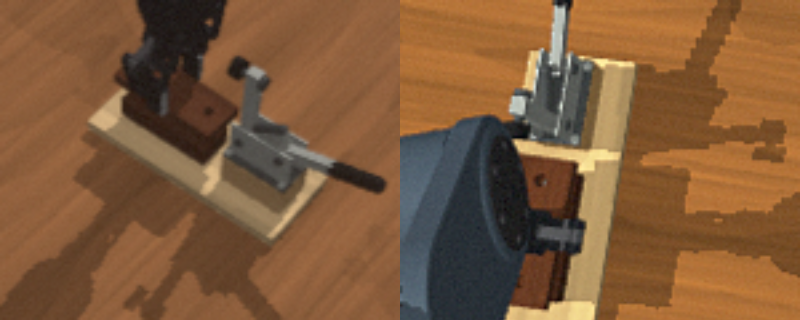

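The board is held flat over the jig, with its +x hole visible at scene (308,142) and top (163,258). I'll compare that hole with pin 2 in the same cameras.

```bash
python3 - <<'E'
from h import *
import pickle
D=pickle.load(open("D4.pkl","rb")); pin={"scene":[.4491,.1892],"top":[.448,.1893]}; o=[]
for n,(u,v) in(("scene",(308,142)),("top",(163,258))):
    d=D[n]; g=cv2.cvtColor(d["pixels"],cv2.COLOR_RGB2GRAY)[v-4:v+5,u-4:u+5].astype(float); w=np.clip(np.median(g)*.88-g,0,None); w[:1]=w[-1:]=0;w[:,:1]=w[:,-1:]=0
    print(n);print(g.astype(int))
    vv,uu=np.mgrid[:9,:9]; c=np.array([(w*uu).sum(),(w*vv).sum()])/w.sum()+[u-4,v-4]; o.append((d,c))
    h=ray(d,c,.0777)[:2]; print(c.round(2),h.round(4),"hole-pin",(h-pin[n]).round(4))
print(tri(o)); 
E
```

```text
scene
[[66 64 64 67 67 64 61 60 60]
 [66 62 64 63 63 62 62 57 62]
 [64 65 59 49 43 59 59 65 62]
 [63 65 55 40 38 38 59 67 63]
 [64 61 55 38 35 49 56 63 63]
 [66 65 57 54 52 61 68 62 62]
 [67 64 65 63 62 65 65 67 64]
 [65 65 68 67 62 66 65 65 66]
 [66 64 67 64 66 67 64 65 60]]
[307.84 141.3 ] [0.453  0.1867] hole-pin [ 0.0039 -0.0025]
top
[[ 72  79  73  81  76  81  72  70  69]
 [ 78  73  64  53  44  66  79  69  75]
 [ 72  56  32  37  44  65  76  67  76]
 [ 73  44  32  42  62  76  72  75  74]
 [ 77  57  35  47  76 112  65  65  78]
 [ 76  69  45  30  72  91  66  73  76]
 [ 75  73  72  71  75  75  72  70  76]
 [ 72  79  73  75  77  71  69  77  73]
 [ 81  73  78  80  72  75  74  73  79]]
[161.53 257.03] [0.4495 0.1899] hole-pin [0.0015 0.0006]
(array([0.44968841, 0.19173597, 0.07077589]), [np.float64(0.0003792177101727384), np.float64(0.00037921771017267295)])
```

```bash
cat > ins.py <<'E'
from h import *
F=lambda: np.array(r.current_contact_force())
base=F(); off=np.array([-.0018,.0007]); p0=J(0,0,0); z=.085; tries=0
sp=[(0,0)]+[(k*.0009*np.cos(a),k*.0009*np.sin(a)) for k in(1,2) for a in np.arange(0,6.28,1.047)]
def go(z,v=.06): r.move_linear(np.array([p0[0]+off[0],p0[1]+off[1],z]),vel=v)
go(z); t0=r.current_t(); off0=off.copy()
while z>.0650 and r.current_t()-t0<18:
    go(z-.0012); f=F()-base; z-=.0012; lat=np.linalg.norm(f[:2])
    print(round(z,4),(off*1e3).round(2),f.round(1))
    if z<.0662: break
    if f[2]>10 or lat>12:
        if lat>3: off=off+np.clip(f[:2]*1e-4,-.001,.001); z+=.0008; go(z)
        elif z>.0775: tries+=1; z=.084; go(z); off=off0+np.array(sp[min(tries,len(sp)-1)])
        else: break
    elif lat>2: off=off+f[:2]*6e-5
print("end",r.current_tool_pos().round(4),(F()-base).round(1),r.current_t(),r.current_opening()*85)
E
python3 ins.py
```

```text
0.0838 [-1.8  0.7] [ 0.4  0.6 -0.9]
0.0826 [-1.8  0.7] [ 1.   1.3 -0.8]
0.0814 [-1.8  0.7] [ 1.4  0.2 -0.1]
0.0802 [-1.8  0.7] [ 2.9 -1.2  1.4]
0.079 [-1.63  0.63] [ 2.6 -2.8  5.3]
0.0778 [-1.47  0.46] [ 5.7 -7.1 -1.5]
0.0766 [-1.13  0.04] [ 3.7 -4.4  1.4]
0.0754 [-0.91 -0.23] [ 1.6 -4.5  1. ]
0.0742 [-0.81 -0.5 ] [ 1.5 -2.7  1.5]
0.073 [-0.72 -0.66] [ 0.5 -1.6  0. ]
0.0718 [-0.72 -0.66] [ 0.5 -2.4  0.2]
0.0706 [-0.69 -0.8 ] [ 1.1 -0.3 -0.8]
0.0694 [-0.69 -0.8 ] [ 0.1 -0.7 -0.6]
0.0682 [-0.69 -0.8 ] [ 0.2  0.1 -0.7]
0.067 [-0.69 -0.8 ] [-1.9 -0.7  3.4]
0.0658 [-0.81 -0.84] [-2.9 -2.1  9. ]
end [0.4058 0.1867 0.0661] [-2.9 -2.1  9. ] 34.15 48.35005288735678
```

Both pins are engaged and the board is bearing on the block. I'll press lightly, release, rise and check it.

```bash
python3 - <<'E'
from h import *
from findb import findb
import pickle
p=r.current_tool_pos(); F=lambda:np.round(r.current_contact_force(),1)
for z in(.0652,.0646):
    if F()[2]<18: r.move_linear(np.array([p[0],p[1],z]),vel=.05); print(z,F())
r.set_gripper(.75); print(F()); r.move_linear(np.array([p[0],p[1],.13]),vel=.2)
q0=r.current_q(); r.move_linear(np.array([p[0]-.05,p[1]-.0,.30]),vel=.35)
b=np.array([.45,-.15,.35]); q,s=best(b,YAW); r.move_to(b,q); print(r.current_t())
D={n:grab(n) for n in("scene","top")}; pickle.dump(D,open("D5.pkl","wb"))
cv2.imwrite("pics/s6.png",np.hstack([cv2.resize(D["scene"]["pixels"][100:220,230:380,::-1],(400,320)),cv2.resize(D["top"]["pixels"][190:340,110:260,::-1],(400,400))[:320]]))
findb(D,.046,.062,(.406,.187),.085,.055)
for n in D:
    P=world(D[n]); m=(abs(P[...,0]-.406)<.055)&(abs(P[...,1]-.187)<.02); q=P[m]; q=q[(q[:,2]>.045)&(q[:,2]<.06)]
    c,*_=np.linalg.lstsq(np.c_[q[:,:2]-[.406,.187],np.ones(len(q))],q[:,2],rcond=None); print(n,len(q),"plane slopes, z",c.round(4))
E
```

```text
0.0652 [-5.  -3.7 15.1]
0.0646 [-6.7 -4.2 23.8]
[0.3 0.6 0.1]
37.4083
scene [410.4 182.9] [126.5  55.8] 1.8 z 0.0537 holes [[0.4546, 0.187], [0.4482, 0.1905], [0.3751, 0.1743], [0.3607, 0.1907]]
top [406.3 185.8] [121.4  51.7] 1.4 z 0.0551 holes [[0.3754, 0.1975], [0.4047, 0.1833], [0.3926, 0.1956], [0.4081, 0.1708], [0.4117, 0.1965], [0.4157, 0.1857], [0.4265, 0.1974], [0.4287, 0.1774], [0.4365, 0.1997], [0.4448, 0.1758], [0.4478, 0.1897], [0.4524, 0.1868], [0.4564, 0.1759]]
scene 449 plane slopes, z [-0.0028  0.0056  0.054 ]
top 850 plane slopes, z [-0.0004 -0.0024  0.0552]
```

View pics/s6.png

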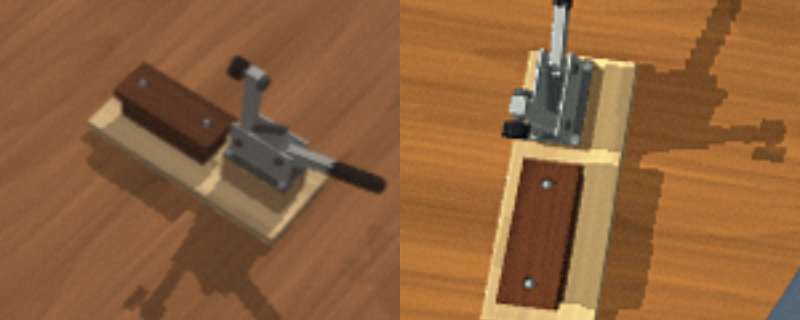

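The board is flush and level: its face is at z 0.054–0.055, with slopes below 0.006 and both pin heads in the holes. Now I close the clamp.

```bash
sed -i 's/O=np.array(\[.4064,.1876,0\])/O=np.array([.4056,.1868,0])/' h.py; python3 - <<'E'
from h import *
import pickle
F=lambda:np.round(r.current_contact_force(),1)
a0=arc(1.29); q,s=best(a0+[0,0,.15],YAW); r.set_gripper(.5); r.move_to(a0+[0,0,.15],q); r.move_linear(a0,vel=.15); print(F())
r.set_gripper(0,40); print(r.current_opening()*85,F())
for a in list(np.linspace(1.15,.12,8))+[.06,.03,0,-.015,-.03,-.045]:
    r.move_linear(arc(a),vel=.1); f=F(); print(round(a,3),f)
    if a<=0 and f[0]>18: break
print(r.current_opening()*85,r.current_t())
E
```

```text
[0.  0.7 0.3]
14.826504450243965 [ 0.7 -0.9  2.5]
1.15 [-0.5 -0.2  0.2]
1.003 [-0.9 -1.3 -1.2]
0.856 [-2.5 -1.6 -2.5]
0.709 [-3.6 -1.5 -5.7]
0.561 [-4.6 -0.9 -7.4]
0.414 [-4.3 -2.4 -7.4]
0.267 [-1.  -2.5 -8.5]
0.12 [ 0.3 -2.7 -4.7]
0.06 [ 2.3 -3.6 -1.8]
0.03 [ 2.3 -5.3 -1.5]
0 [-0.5  0.3  0.2]
-0.015 [-0.4 -0.4  0.9]
-0.03 [ 0.  -0.3 -0.1]
-0.045 [-0.3  0.6 -0.1]
0.2841035944374668 44.525
```

The gripper lost the handle near the end (it shut to 0.3 mm), so I'll look.

```bash
python3 - <<'E'
from h import *
import pickle
p=r.current_tool_pos(); print(p, r.current_q().round(3) if hasattr(r.current_q(),'round') else r.current_q())
D={n:grab(n) for n in("scene","top")}; pickle.dump(D,open("D6.pkl","wb"))
cv2.imwrite("pics/s7.png",np.hstack([cv2.resize(D["scene"]["pixels"][80:200,240:390,::-1],(400,320)),cv2.resize(D["top"]["pixels"][170:320,110:260,::-1],(400,400))[:320]]))
E
```

```text
[0.54063465 0.19199895 0.17392564] [ 0.26   0.485  1.663  0.     0.994 -1.349]
```

View pics/s7.png

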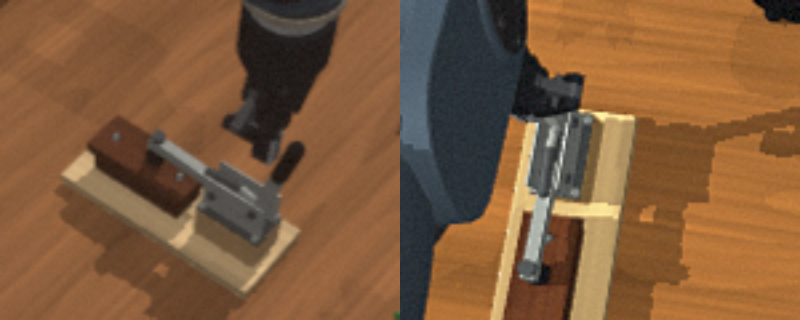

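The handle slipped out of the pads and stands slightly back, with the fingers on its -x side. The arm is already nearly down on the board. I'll go behind the handle with closed fingers and push it to its stop under force watch.

```bash
python3 - <<'E'
from h import *
import pickle
p=r.current_tool_pos(); r.move_linear(np.array([p[0],p[1],.26]),vel=.25)
r.move_linear(J(.235,0,.26),vel=.3); r.move_linear(J(.235,0,.170),vel=.2)
F=lambda:np.array(r.current_contact_force()); b=F(); x=.235
while x>.145:
    x-=.004 if x>.175 else .0012
    r.move_linear(J(x,0,.170),vel=.06); f=F()-b
    if x<.175 or abs(f[0])>2: print(round(x,4),f.round(1))
    if f[0]>25: break
print(r.current_tool_pos(),r.current_t())
E
```

```text
0.175 [-0.2  1.1 -1.1]
0.1738 [-1.   0.9  0.2]
0.1726 [-0.3  0.7  0.8]
0.1714 [-0.6  1.  -0.9]
0.1702 [ 0.   0.2 -0.3]
0.169 [-0.2  0.7 -0.8]
0.1678 [-1.   0.4 -0.3]
0.1666 [-1.2  0.3 -1.7]
0.1654 [-0.2  1.  -0.5]
0.1642 [-0.4  1.2 -1.1]
0.163 [ 0.8  0.9 -1.6]
0.1618 [-0.2  1.  -0.6]
0.1606 [-0.7  0.5 -1.4]
0.1594 [ 1.8  0.5 -0.3]
0.1582 [ 9.2  1.4 -5.2]
0.157 [16.8  1.6 -9.1]
0.1558 [ 22.4   1.6 -14.3]
0.1546 [ 30.8   1.5 -18.1]
[0.56465827 0.19289825 0.17048144] 54.2
```

Contact came at jig x 0.159, which is 19 mm behind an upright handle axis, and the force then rose stiffly to 31 N, which looks like the stop. I'll back off and verify.

```bash
python3 - <<'E'
from h import *
import pickle
r.move_linear(J(.19,0,.170),vel=.15); r.move_linear(J(.19,0,.30),vel=.3)
b=np.array([.45,-.2,.35]); q,s=best(b,YAW); r.move_to(b,q); print(r.current_t(),np.round(r.current_contact_force(),1))
D0={n:pickle.load(open(n+".pkl","rb")) for n in("scene","top")}
D={n:grab(n) for n in("scene","top")}; pickle.dump(D,open("D7.pkl","wb"))
for k,E in(("start",D0),("now",D)):
  for n in E:
    d=E[n];P=world(d);hsv=cv2.cvtColor(d["pixels"],cv2.COLOR_RGB2HSV)
    m=(hsv[...,2]<70)&(P[...,2]>.12)&(abs(P[...,0]-.55)<.12)&(abs(P[...,1]-.19)<.06)
    q=P[m];c=q.mean(0);U,S,V=np.linalg.svd(q-c);print(k,n,len(q),c.round(4),V[0].round(3),"px",np.argwhere(m).mean(0)[::-1].round(1),"ends",np.argwhere(m).min(0)[::-1],np.argwhere(m).max(0)[::-1])
cv2.imwrite("pics/s8.png",np.hstack([cv2.resize(D["scene"]["pixels"][100:220,230:380,::-1],(400,320)),cv2.resize(D["top"]["pixels"][190:310,130:280,::-1],(400,320))]))
E
```

```text
56.725 [ 0.5 -0.7 -0.5]
start scene 102 [0.552  0.1874 0.1693] [-0.001 -0.053 -0.999] px [342.  137.1] ends [338 128] [346 146]
start top 105 [0.5456 0.1889 0.175 ] [-0.107 -0.08  -0.991] px [158.4 205.8] ends [152 200] [165 212]
now scene 101 [0.5495 0.1872 0.1697] [-0.041  0.051  0.998] px [341.1 136.4] ends [337 127] [345 145]
now top 99 [0.5427 0.1885 0.1748] [-0.052 -0.065 -0.997] px [158.3 207.3] ends [152 202] [165 213]
```

View pics/s8.png

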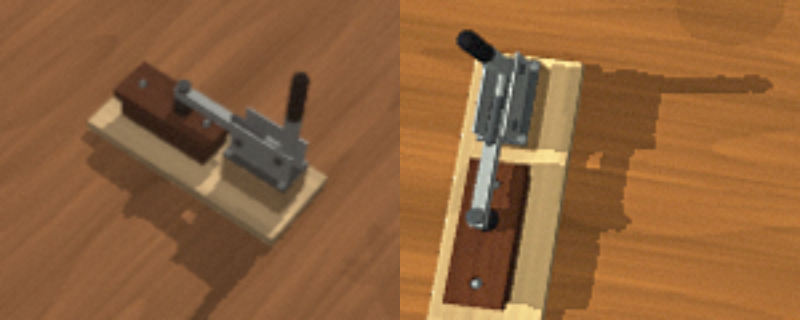

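```bash
python3 - <<'E'
from h import *
import pickle
def line(D,lim=.55):
    N=[];C=[]
    for n in("scene","top"):
        d=D[n];P=world(d);g=cv2.cvtColor(d["pixels"],cv2.COLOR_RGB2HSV)[...,2]
        m=(g<75)&(P[...,2]>.11)&(abs(P[...,0]-.56)<.13)&(abs(P[...,1]-.19)<.06)
        k,l,s,_=cv2.connectedComponentsWithStats(m.astype(np.uint8)); m=l==1+np.argmax(s[1:,4])
        uv=np.argwhere(m)[:,::-1].astype(float); c=uv.mean(0); V=np.linalg.svd(uv-c)[2][0]; C.append((d,c))
        k=[d["T"][:3,:3]@np.array([(u[0]-d["cx"])/d["fx"],(u[1]-d["cy"])/d["fy"],1]) for u in(c-8*V,c+8*V)]; N.append(np.cross(*k))
    z=np.cross(*N); z/=np.linalg.norm(z)*np.sign(z[2]); p,e=tri(C)
    jx=(p-O)@[np.cos(YAW),np.sin(YAW),0]
    print("centroid",p.round(4),np.round(e,4),"jig x",jx.round(4),"angle by pos",np.arctan2(jx-.139,p[2]-.086).round(3),"by dir",np.arctan2(z[0]*np.cos(YAW)+z[1]*np.sin(YAW),z[2]).round(3),z.round(3))
S={n:pickle.load(open(n+".pkl","rb")) for n in("scene","top")}
line(S); line(pickle.load(open("D2.pkl","rb"))); line(pickle.load(open("D6.pkl","rb"))) ; line(pickle.load(open("D7.pkl","rb")))
E
```

```text
centroid [0.5483 0.1943 0.1609] [0.0001 0.0001] jig x 0.1429 angle by pos 0.052 by dir 0.034 [0.034 0.008 0.999]
centroid [0.6198 0.1963 0.1136] [0.0002 0.0002] jig x 0.2144 angle by pos 1.22 by dir 1.231 [0.942 0.038 0.333]
centroid [0.5014 0.2786 0.3561] [0.0049 0.0049] jig x 0.0992 angle by pos -0.146 by dir -0.041 [-0.025 -0.335  0.942]
centroid [0.5456 0.1937 0.1611] [0.0003 0.0003] jig x 0.1402 angle by pos 0.016 by dir 0.001 [0.001 0.017 1.   ]
```

Both estimates put the handle at 0.00–0.02 rad, against 0.03–0.05 at the start. Together with the stiff 31 N stop, that means it is locked, with the pad on the board. Handing in.

```bash
python3 -c "
from cell import r
print(r.hand_in(), r.current_t())"
```

```text
the job is handed in; nothing more can be done
the job is handed in; nothing more can be done
```

I handed the job in, and no verdict came back: the board sits flush over both pins, the handle measures 0.00–0.02 rad at its stiff upright stop (limit 0.03), the pad's force on the board was not measured, and I never touched the clock, plant or mug.

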